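# Measure a groove with a sprung depth gauge and set the record slide

### The arm

A 6-joint arm with a two-finger parallel gripper is mounted at the origin on a cart in front of the work surface, level with it; the furniture and walls round the work are solid. World frame = base frame: x ahead of the robot, y to its left, z up, the work surface at z = 0. Lengths are in m, angles in rad, forces in N, time in s.
With the tool pointing down it reaches from about 0.35 to 0.85 m from the base axis. Payload 8.1 kg.
Tool frame: the origin (TCP) lies between the finger pads; the fingertips stand 11 mm ahead of it and the grasp point (between the pads) lies 8 mm behind it (robot.tips_ahead is the distance from the TCP to the fingertips, in m); z points along the fingers, y is the line along which they close (so a half turn about z gives the same grasp; the last joint's range is limited). The gripper opens to 93 mm and grips with 3 to 60 N. Pads are 15 mm wide; open, the fingers measure 128 mm over their backs; the gripper's body (75 mm by 188 mm) begins 65 mm behind the grasp point.
Start: joints at [-1.329, 0.13, 1.488, -0, 1.523, -0.085], TCP at [0.193, -0.568, 0.23] pointing down, gripper open.
Joint ranges: [-2.96, 2.96], [-0.89, 2.26], [0.02, 2.5], [-1.34, 4.48], [0, 2.73], [-2.66, 2.66]. Speed limits (rad/s): [2.39, 2.39, 2.79, 3.14, 3.14, 3.14].

### API

Orientations are given as a rotation vector (axis times angle).
In Python, from plant import robot gives the robot as it stands. The module is installed in compiled form; this text tells all that it offers.
- The arm moves only by the tool move_arm, never from a script. Its argument "deltas" is one flat list of numbers, 7 for each row, row after row: the shift along the tool's x, y, z in m, then the turn, a rotation vector about the tool's x, y, z in rad, then the opening, from 0 (shut) to 1 (fully open). A call has 1 to 12 rows; each row is the pose to reach, as a shift and turn from the pose commanded when the call began, along the tool's axes at that moment; what a row does not reach only later rows make up. A row lasts 1/8 s, in which the tool goes at most 62.5 mm and 10.7 degrees, less where a joint would pass 70% of its speed; a pose out of reach is approached as far as the arm can. A call with a gripper value outside its range is refused whole. The fingers move at their own pace and stop on an object; "squeeze" is the grip in N (left out, the last holds). Time passes only in rows, so rows that repeat a pose let the fingers close. It gives the time, the measured TCP pose, the force, the opening and the grip force at its end, in the units of the state.
- robot.read_state(): the state, without advancing time (a new reading comes with each control period).
- robot.read_camera(name): name is "side" or "top" or "wrist"; returns (picture, depth): 480x640x3 uint8, red, green, blue; 480x640 float32, m along the optical axis (not along the pixel's ray), 0 where there is no reading.
- robot.camera_model(name): a dict with "K" (3x3 intrinsics, pixels), "R" (3x3) and "t" (3): a world point X has camera coordinates R X + t; the wrist camera has in their place "tool_from_camera" (4x4, takes a point from camera to tool coordinates, whose origin is the TCP and whose axes are the flange's). Camera axes: x right, y down, z forward; pixel columns grow to the right and rows downward; lengths in m; the calibration is good to about 2 mm. A picture is of the moment at which its call begins: read the wrist's pose just before it. camera_model takes no time and is no camera call.
- robot.close_job(): hands the job in; it is judged then, once.
Trained networks look in the newest picture that a camera, given by its name, has taken for a name from the list of things; names that differ only in an ending like _2 or _b are one class to them, and where a whole thing is asked for, a point or a joint stands for the part that bears it (a point fixed in the world has none). Each returns a list of dicts, best first, with "confidence" (0 to 1); they miss things now and then, are a little off and sometimes report something else, mostly with a low value. They report only what shows in the picture. A call takes as long as a camera call.
- robot.recognise(camera, label): "uv" ([column, row] in pixels, amid what is visible of it).
The state is a dict: "t": time; "q": joint angles; "dq": joint speeds; "joint_torque": joint torques, N m; "tool_pos": TCP position; "orientation": TCP orientation; "force": force on the tool from outside, world axes, zero at the start; "wrist_torque": the same for the moment, N m; "opening": finger opening in m; "gripper_force": force on a finger pad.
Only numpy, scipy, OpenCV 4.12 (cv2) and the standard library are available. Lean on these libraries where they do the work, as an engineer would, in place of code of your own. Each camera call takes 0.05 s, during which the arm holds its last target. There are 200 camera calls.

### The job

Take the depth gauge from its rest and press it straight down on the grooved aluminium bar, its sprung pin in the groove, until its foot sits flat and firm on the bar; hold it there a moment, without forcing it. Put the gauge back standing in its rest, read from its pointer how deep the groove is, and push the stiff record slide along its scale to that depth, without going past it. Leave the other things on the table alone.

Things in the scene. Friction and masses are not known exactly. Their poses are not given: they have to be found in the camera images.
- gauge: sprung depth gauge, 160 g: grey housing 22 (x) x 32 (y) mm, z = 8 to 66, on a steel foot 24 (x) x 70 (y) x 8 mm. Origin: centre of the foot's underside. A round pin, 5 mm thick, sticks 24 mm out below it there and is sprung, stronger than the gauge's weight. Grip the two 32 mm sides (fingers along y), 30 to 45 mm above the underside. Front (-x): pointer and scale. It starts on the rest
- pin (a joint): how far the pin is pushed into the gauge: 0 = fully out (24 mm below the foot), 0.024 m = flush. Spring: 3 N at 0, rising 0.15 N per mm
- pointer (a joint): drag pointer, a tab in the gauge's front slot. The pin pushes it up going in; friction keeps it at the farthest value (0 at the start). Groove depth = 24 mm - value, after the foot sat flat over the groove. Tab centre: z = 25.5 mm + value in the gauge frame; tick every 2 mm of depth, long at 0 (top), 10, 20. Pressing the pin on the bar's top spoils it
- rest: black gauge rest, fixed: base 50 (x) x 92 (y) x 8 mm, two upright pads 34 (x) x 16 (y) mm at y = -27 and +27 mm, tops at z = 44 mm; the gauge's foot lies across both, the pin hanging free between. Origin: centre of the underside; the gauge starts at (0, 0, 44 mm) in this frame, turned by up to 0.1 rad
- bar: grooved aluminium bar, fixed, 60 (x) x 84 (y) x 36 mm high, with 8 mm high flanges out to y = -52 and +52 mm. One straight groove, 12 mm wide, runs along x in the middle of its top (y = 0); its bottom, a steel strip, lies 7 to 16 mm below the top. Origin: centre of the underside. The gauge's foot is to span the groove, its y along the bar's y
- groove (a point): middle of the groove's mouth, level with the bar's top, 36 mm above the bar's origin; axes as the bar's
- scale: base of the record slide, fixed: dark steel plate 120 (x) x 50 (y) x 10 mm with a rail, top at z = 16 mm. Origin: centre of the underside. The slide moves along its +x. White ticks every 4 mm at y = 13 to 25 mm, each 1 mm of groove depth: the first, at x = -30 mm, is 4 mm; the longer ones are 5, 10 and 15 mm
- slide (a joint): travel of the record slide along the scale's +x, 0 to 0.056 m; depth shown = 4 mm + value / 4 (so value = 4 x (depth - 4 mm)). Stiff: 6 N moves it, it stays where it is left. It starts between 0 and 6 mm
- lug (a point): centre of the top of the slide's black lug, 12 (x) x 24 (y) mm, from z = 24 to 51 mm above the table, on a carriage 22 (x) x 26 (y) mm below it; axes as the scale's. The lug's middle is the mark: it stands at x = -30 mm + joint value in the scale's frame. Push the lug's -x face, or pinch it
- tweezers: bystander: steel tweezers, 120 mm long, flat on the table, origin at the centre of its underside
- usb_stick: bystander: dark USB stick, 18 x 53 x 8 mm, origin at the centre of its underside
- eraser: bystander: eraser in a sleeve, 21 x 45 x 12 mm, origin at the centre of its underside
- term_blue_a: bystander: six-way terminal block, 16 x 46 x 16 mm, origin at the centre of its underside
- side_cutters: bystander: side cutters, 54 x 126 x 11 mm, origin at the centre of its underside
- caliper: bystander: caliper, 77 x 225 x 9 mm, origin at the centre of its underside
- tape_roll: bystander: roll of tape lying flat, 55 mm across, 19 mm high, origin at the centre of its underside

How it is judged:
By the outcome, as a careful person would: the job done as asked, in the order asked, and still so for the second after the job is handed in, with the robot touching nothing.
It also fails if it takes over 64 s, if anything falls off the work surface, if the arm or the gripper's body presses on something with over 40 N, if the wrist force passes 120 N, or if a joint passes its speed limit or range.

## Working session

There is one attempt and no reset: what is moved stays moved. The work goes in short steps, Python scripts to look and compute and a tool call to move; the robot and the scene stay as the last step left them, time stands still between calls to the robot, and variables do not carry over. Pictures are saved under pics/ and viewed, at most 10 in all, crops included, and the job is handed in when it is done.

Besides the shell and the picture viewer there is one more tool, called after "Request:" as name(argument=value, ...), one argument or row to a line, values as JSON. move_arm: Moves the arm, as the interface text tells. Its arguments: {"type":"object","properties":{"deltas":{"type":"array","items":{"type":"number"}},"squeeze":{"type":"number"}},"required":["deltas"]}

```bash
mkdir -p pics
cat > h.py <<'E'
import numpy as np, cv2
from plant import robot
from scipy.spatial.transform import Rotation as Rn
def cam(name):
    s=robot.read_state(); im,d=robot.read_camera(name); m=robot.camera_model(name); K=np.array(m["K"])
    if name=="wrist":
        T=np.array(m["tool_from_camera"]); Rt=Rn.from_rotvec(s["orientation"]).as_matrix()
        Rw=Rt@T[:3,:3]; c=Rt@T[:3,3]+np.array(s["tool_pos"])
    else:
        R=np.array(m["R"]); Rw=R.T; c=-R.T@np.array(m["t"])
    return im,d,K,Rw,c
def pts(d,K,Rw,c):
    v,u=np.mgrid[:480,:640]
    P=np.stack([(u-K[0,2])/K[0,0]*d,(v-K[1,2])/K[1,1]*d,d],-1)
    W=P@Rw.T+c; W[d<=0]=np.nan
    return W
def save(n,im): cv2.imwrite("pics/"+n+".png",cv2.cvtColor(im,cv2.COLOR_RGB2BGR))
def proj(X,K,Rw,c):
    p=(np.asarray(X)-c)@Rw; return p[:2]/p[2]*[K[0,0],K[1,1]]+[K[0,2],K[1,2]]
E
python3 - <<'E'
from h import *
s=robot.read_state();print(s)
for n in("top","side"):
    im,d,K,Rw,c=cam(n); W=pts(d,K,Rw,c); save(n+"0",im); np.save(n+"0.npy",W)
    print(n,c,Rw[:,2])
    for l in["gauge","rest","bar","scale","slide"]:
        for r in robot.recognise(n,l)[:2]:
            u,v=np.round(r["uv"]).astype(int);print(l,r["confidence"],u,v,W[v,u])
E
```

```text
{'t': 0.0, 'q': array([-1.32940937e+00,  1.31149715e-01,  1.48927995e+00, -2.33897924e-05,
        1.52301467e+00, -8.54070764e-02]), 'dq': array([-0.00120041,  0.00111962, -0.00032659, -0.00014199,  0.00184096,
        0.00077907]), 'joint_torque': array([ 2.12093651e-04, -5.59852231e+01, -4.91757274e+01,  7.66511704e-02,
        3.55597422e-02, -1.72433552e-04]), 'tool_pos': array([ 0.19248023, -0.56769927,  0.22859391]), 'orientation': array([-3.09792787e+00, -5.10747491e-01,  2.63044161e-04]), 'force': array([-0.6198235 , -0.44884059,  0.29509677]), 'wrist_torque': array([-0.03558966, -0.02809166,  0.01826037]), 'gripper_force': 0.0, 'opening': 0.09271058897179138}
top [0.31992814 0.00245589 1.2334998 ] [ 0.17311065 -0.02518152 -0.98458042]
gauge 0.95 403 272 [ 0.47535099 -0.19177587  0.1055619 ]
rest 0.77 394 281 [ 0.46982998 -0.19004472  0.00926197]
bar 0.63 294 253 [0.51795086 0.01305212 0.0324871 ]
bar 0.3 190 256 [0.50353529 0.21468024 0.05174449]
scale 0.94 201 246 [0.52966088 0.19997023 0.01790039]
scale 0.39 190 258 [nan nan nan]
slide 0.62 190 258 [nan nan nan]
slide 0.5 403 271 [ 0.47624185 -0.19055815  0.1126701 ]
side [0.3816708  0.68670905 0.70785586] [ 0.16005116 -0.7193876  -0.67591797]
gauge 0.81 353 171 [ 0.48780195 -0.18211832  0.07861679]
gauge 0.42 312 271 [0.52012971 0.04656551 0.03648957]
rest 0.84 355 198 [ 0.47930055 -0.16150856  0.03187721]
bar 0.55 310 268 [0.52511643 0.03864858 0.03463413]
scale 0.66 279 360 [0.53546156 0.2138868  0.01747998]
scale 0.15 296 362 [0.50734381 0.22409095 0.03421872]
slide 0.75 296 360 [0.50702649 0.22467585 0.03985421]
slide 0.45 410 262 [ 0.36437229 -0.0253836   0.01557118]
```

View pics/top0.png

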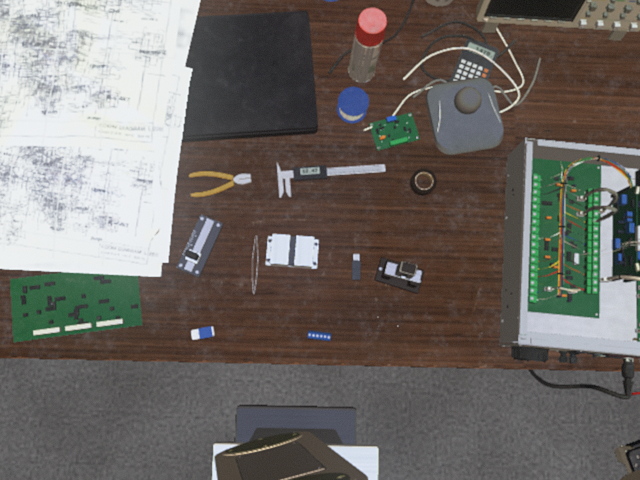

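The top view shows the gauge on its rest at (400,273), the bar at (292,251), and the record scale, tilted, at (198,245) with its lug near its lower end. Next I'll get rough poses from the depth data.

Run:
```python
from h import *
def rect(W,c,r,z0,z1):
    m=(np.hypot(W[...,0]-c[0],W[...,1]-c[1])<r)&(W[...,2]>z0)&(W[...,2]<z1)
    P=W[m]; 
    if len(P)<5: print("none");return
    print(len(P),cv2.minAreaRect((P[:,:2]*1000).astype(np.float32)),"z",np.median(P[:,2]))
for n in("top","side"):
    W=np.load(n+"0.npy"); print(n)
    print("bar");rect(W,(.52,.013),.07,.03,.042);rect(W,(.52,.013),.08,.004,.042)
    print("gauge top/foot/base");rect(W,(.476,-.19),.07,.1,.12);rect(W,(.476,-.19),.07,.044,.056);rect(W,(.476,-.19),.07,.004,.056)
    print("scale/lug");rect(W,(.525,.205),.09,.006,.022);rect(W,(.505,.22),.05,.045,.06)
im,d,K,Rw,c=cam("wrist");print(c,Rw[:,2]); T=robot.camera_model("wrist")["tool_from_camera"];print(np.round(T,3))
```

```text
top
bar
1133 ((523.3399658203125, 18.544679641723633), (83.97813415527344, 60.55833435058594), 87.00151824951172) z 0.0363136317159336
1847 ((520.9590454101562, 12.9832763671875), (153.59262084960938, 152.84024047851562), 40.102989196777344) z 0.034147141725951125
gauge top/foot/base
209 ((482.08740234375, -199.73095703125), (31.494625091552734, 22.682775497436523), 76.53673553466797) z 0.11071390614956811
258 ((481.7693786621094, -200.1060028076172), (71.25130462646484, 33.4363899230957), 73.45805358886719) z 0.05186721213577272
1048 ((474.6715393066406, -189.26193237304688), (133.1950225830078, 132.86395263671875), 39.34847640991211) z 0.009814721935593962
scale/lug
1520 ((528.7186889648438, 204.7200469970703), (150.91835021972656, 172.84664916992188), 62.27350997924805) z 0.012428386516524781
79 ((507.2319641113281, 215.0367889404297), (24.25177764892578, 11.86232852935791), 71.92396545410156) z 0.05157069575391193
side
bar
1236 ((526.8983764648438, 21.300500869750977), (87.62482452392578, 60.35554885864258), 87.0348892211914) z 0.03513460357566267
2034 ((519.7621459960938, 26.284
[... 267 characters left out ...]
 -194.57022094726562), (73.30023193359375, 31.689748764038086), 63.81789779663086) z 0.05055147117938125
972 ((479.4305725097656, -185.6402130126953), (116.43383026123047, 60.9011116027832), 65.33856964111328) z 0.02186011742359717
scale/lug
2394 ((531.7020263671875, 229.5655059814453), (90.7499008178711, 144.04237365722656), 68.49634552001953) z 0.010744350834815508
140 ((510.44854736328125, 216.78997802734375), (25.522008895874023, 12.568439483642578), 70.4081802368164) z 0.050091006816896266
[ 0.26288336 -0.54346993  0.38560886] [-0.25043825 -0.08395441 -0.96448553]
[[ 0.001 -0.964 -0.264  0.075]
 [ 1.     0.001 -0.001 -0.001]
 [ 0.001 -0.264  0.964 -0.156]
 [ 0.     0.     0.     1.   ]]
```

```bash
cat >> h.py <<'E'
def delta(pos,yaw_deg,pos0=None,rv0=None):
    s=robot.read_state(); p=np.array(s["tool_pos"] if pos0 is None else pos0); R0=Rn.from_rotvec(s["orientation"] if rv0 is None else rv0)
    y=np.radians(yaw_deg); Rt=Rn.from_matrix(np.array([[np.cos(y),np.sin(y),0],[np.sin(y),-np.cos(y),0],[0,0,-1]]))
    print("t",round(s["t"],2),"d",np.round(R0.inv().apply(np.array(pos)-p),4),np.round((R0.inv()*Rt).as_rotvec(),4))
E
python3 - <<'E'
from h import *
W=np.load("top0.npy"); m=(W[...,1]<-.25)&(W[...,0]>.1)&(W[...,0]<.8)&(W[...,2]>.06)
print(np.nanmin(W[m],0),np.nanmax(W[m],0))
delta((.482,-.2,.25),-13)
E
```

```text
[ 0.15829572 -0.67799406  0.06000242] [ 0.74222744 -0.33707161  0.59077741]
t 0.65 d [ 0.3923 -0.2559 -0.0204] [0.     0.     0.5536]
```

Request:
move_arm(
  deltas=[0,0,-0.06,0,0,0,1,0.02,-0.01,-0.12,0,0,0,1,0.392,-0.256,-0.12,0,0,0.55,1,0.392,-0.256,-0.12,0,0,0.55,1,0.392,-0.256,-0.12,0,0,0.55,1,0.392,-0.256,-0.12,0,0,0.55,1,0.392,-0.256,-0.12,0,0,0.55,1,0.392,-0.256,-0.12,0,0,0.55,1,0.392,-0.256,-0.12,0,0,0.55,1,0.392,-0.256,-0.06,0,0,0.55,1,0.392,-0.256,-0.02,0,0,0.55,1,0.392,-0.256,-0.02,0,0,0.55,1],
)

```text
t: 2.15
tool_pos: [0.4798, -0.1985, 0.246]
orientation: [-3.12, 0.348, 0.011]
force: [-0.3, -1.2, 1.3]
opening: 0.0932
gripper_force: 0.0
```

Run:
```python
from h import *
s=robot.read_state();print(s["t"],s["tool_pos"],s["orientation"])
im,d,K,Rw,c=cam("wrist");save("w1",im);W=pts(d,K,Rw,c);np.save("w1.npy",W)
print(K[0,0])
for z0,z1 in((.1,.12),(.045,.058),(.005,.012)):
    m=(np.hypot(W[...,0]-.482,W[...,1]+.2)<.07)&(W[...,2]>z0)&(W[...,2]<z1); P=W[m]
    if len(P)>5: print(len(P),cv2.minAreaRect((P[:,:2]*1000).astype(np.float32)),np.median(P[:,2]))
```

```text
2.15 [ 0.47978131 -0.19852862  0.24595742] [-3.11957431  0.34835253  0.01059298]
366.2109653323691
1043 ((485.95172119140625, -199.46444702148438), (31.638607025146484, 21.888256072998047), 76.59736633300781) 0.11191520173569536
1098 ((485.8912658691406, -199.2686309814453), (69.80609130859375, 33.28110885620117), 74.31950378417969) 0.05276852711106664
1540 ((485.7164001464844, -199.190673828125), (92.10650634765625, 50.10997009277344), 74.12250518798828) 0.00891680627948635
```

View pics/w1.png

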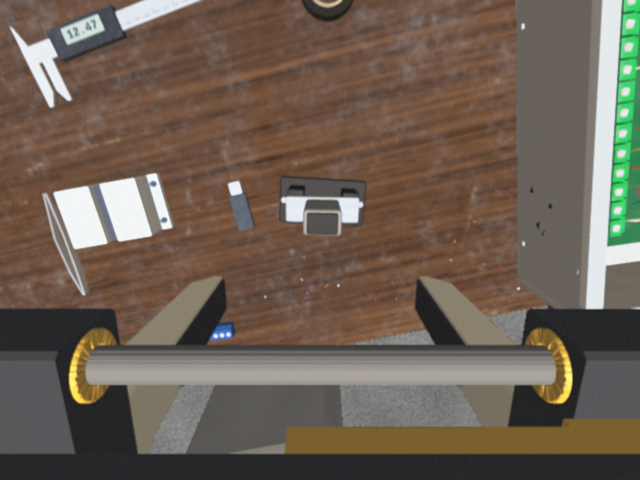

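Request:
move_arm(
  deltas=[0.004,0,0,0,0,-0.8,1,0.004,0,0.02,0,0,-0.8,1,0.004,0,0.02,0,0,-0.8,1,0.004,0,0.02,0,0,-0.8,1,0.004,0,0.02,0,0,-1.6,1,0.004,0,0.02,0,0,-1.6,1,0.004,0,0.02,0,0,-1.6,1,0.004,0,0.02,0,0,-1.6,1,0.004,0,0.02,0,0,-1.6,1,0.004,0,0.02,0,0,-1.6,1],
)

```text
t: 3.45
tool_pos: [0.4867, -0.202, 0.2328]
orientation: [2.425, 1.991, 0.003]
force: [-0.6, -0.5, -0.0]
opening: 0.0933
gripper_force: 0.0
```

Request:
move_arm(
  deltas=[0,0,0,0,0,-1.51,1,0,0,0,0,0,-1.51,1,0,0,0,0,0,-1.51,1,0,0,0,0,0,-1.51,1,0,0,0,0,0,-1.51,1,0,0,0,0,0,-1.51,1,0,0,0,0,0,-1.51,1,0,0,0,0,0,-1.51,1,0,0,0,0,0,-1.51,1,0,0,0,0,0,-1.51,1,0,0,0,0,0,-1.51,1],
)

```text
t: 4.82
tool_pos: [0.4857, -0.201, 0.23]
orientation: [0.404, 3.115, -0.0]
force: [0.6, -0.1, 0.5]
opening: 0.0929
gripper_force: 0.0
```

Run:
```python
from h import *
s=robot.read_state();print(s["t"],s["tool_pos"],s["orientation"])
im,d,K,Rw,c=cam("wrist");save("w2",im);W=pts(d,K,Rw,c);np.save("w2.npy",W)
for z0,z1 in((.1,.12),(.045,.058),(.005,.012)):
    m=(np.hypot(W[...,0]-.482,W[...,1]+.2)<.07)&(W[...,2]>z0)&(W[...,2]<z1); P=W[m]
    if len(P)>5: print(len(P),cv2.minAreaRect((P[:,:2]*1000).astype(np.float32)),np.median(P[:,2]))
delta((.486,-.199,.15),165.5)
```

```text
4.825 [ 0.48571547 -0.20099137  0.229999  ] [ 4.04009940e-01  3.11506350e+00 -2.70977749e-04]
1127 ((485.6534729003906, -198.4723358154297), (31.80657196044922, 21.48012351989746), 75.41802978515625) 0.11178973149903831
1184 ((485.7119445800781, -198.59725952148438), (70.45661926269531, 32.96778869628906), 74.34358215332031) 0.05264908336979754
1685 ((485.67962646484375, -198.52877807617188), (92.10517883300781, 49.19744110107422), 73.54813385009766) 0.008839984064746398
t 4.88 d [0.0002 0.0019 0.0799] [-0.      0.0002 -0.0042]
```

View pics/w2.png

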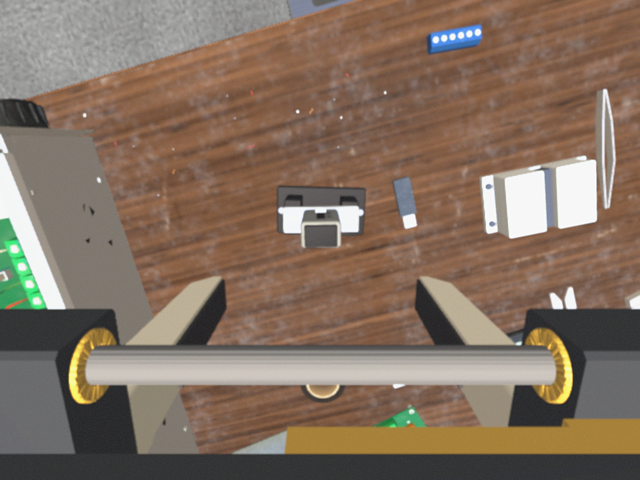

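The gauge's front slot faces the robot, at (320,212). The gauge centre averages to (0.4857, -0.199). Next I'll descend and grip it.

Request:
move_arm(
  deltas=[0,0.002,0.05,0,0,0.002,1,0,0.002,0.1,0,0,0.002,1,0,0.002,0.145,0,0,0.002,1,0,0.002,0.157,0,0,0.002,1,0,0.002,0.157,0,0,0.002,1,0,0.002,0.157,0,0,0.002,0.3,0,0.002,0.157,0,0,0.002,0.3,0,0.002,0.157,0,0,0.002,0.3,0,0.002,0.157,0,0,0.002,0.3,0,0.002,0.157,0,0,0.002,0.3],
  squeeze=35,
)

```text
t: 6.12
tool_pos: [0.4861, -0.1989, 0.0727]
orientation: [0.402, 3.116, -0.0]
force: [0.5, 0.2, 0.0]
opening: 0.0477
gripper_force: 0.0
```

Request:
move_arm(
  deltas=[0,0,0,0,0,0,0.1,0,0,0,0,0,0,0.1,0,0,0,0,0,0,0.1,0,0,0,0,0,0,0.1],
  squeeze=35,
)

```text
t: 6.62
tool_pos: [0.486, -0.199, 0.0726]
orientation: [-0.402, -3.116, 0.0]
force: [0.3, -1.4, 0.3]
opening: 0.0319
gripper_force: 35.0
```

Run:
```python
from h import *
for n in("w1","w2"):
    W=np.load(n+".npy")
    for z0,z1 in((.034,.041),(.006,.012)):
        m=(np.hypot(W[...,0]-.526,W[...,1]-.019)<.06)&(W[...,2]>z0)&(W[...,2]<z1); P=W[m]
        print(n,len(P),cv2.minAreaRect((P[:,:2]*1000).astype(np.float32)),np.median(P[:,2]))
delta((.526,.018,.2),177)
```

```text
w1 4220 ((526.46923828125, 19.2147274017334), (85.48345184326172, 60.22279357910156), 87.2909164428711) 0.037118962694713376
w1 617 ((526.590087890625, 17.119918823242188), (101.27845764160156, 59.64900207519531), 87.19632720947266) 0.009206328508627959
w2 4773 ((527.0657958984375, 19.548498153686523), (85.57669067382812, 60.21471405029297), 86.9212646484375) 0.03701295965761425
w2 770 ((527.113037109375, 19.119922637939453), (104.47607421875, 60.43860626220703), 87.45481872558594) 0.009174579094446828
t 6.62 d [ 0.0165  0.22   -0.1274] [-0.000e+00 -2.000e-04 -2.045e-01]
```

Request:
move_arm(
  deltas=[0,0,-0.03,0,0,0,0.1,0,0,-0.08,0,0,0,0.1,0,0,-0.12,0,0,0,0.1,0,0,-0.12,0,0,0,0.1],
)

```text
t: 7.12
tool_pos: [0.4882, -0.1999, 0.1966]
orientation: [0.401, 3.109, -0.003]
force: [0.5, -0.5, -1.2]
opening: 0.0322
gripper_force: 35.0
```

Request:
move_arm(
  deltas=[0.0158,0.2215,0,0,0,-0.206,0.1,0.0158,0.2215,0,0,0,-0.206,0.1,0.0158,0.2215,0,0,0,-0.206,0.1,0.0158,0.2215,0,0,0,-0.206,0.1,0.0158,0.2215,0.02,0,0,-0.206,0.1,0.0158,0.2215,0.033,0,0,-0.206,0.1,0.0158,0.2215,0.033,0,0,-0.206,0.1],
)

```text
t: 8.0
tool_pos: [0.5252, 0.0183, 0.1567]
orientation: [-0.082, -3.136, 0.0]
force: [-1.2, 1.2, -2.7]
opening: 0.0315
gripper_force: 35.0
```

Run:
```python
from h import *
s=robot.read_state();print(s["t"],s["tool_pos"],s["orientation"],s["force"])
im,d,K,Rw,c=cam("wrist");save("w3",im);W=pts(d,K,Rw,c)
for z0,z1 in((.034,.041),(.006,.012)):
    m=(np.hypot(W[...,0]-.526,W[...,1]-.019)<.06)&(W[...,2]>z0)&(W[...,2]<z1); P=W[m]
    if len(P)>5: print(len(P),cv2.minAreaRect((P[:,:2]*1000).astype(np.float32)),np.median(P[:,2]))
delta((.527,.0193,.095),177.1)
```

```text
8.0 [0.52515619 0.01831264 0.15674718] [-8.18796755e-02 -3.13556237e+00  1.43283881e-04] [-1.15387845  1.1957913  -2.74909656]
5483 ((520.795166015625, 20.035890579223633), (84.15900421142578, 47.36482238769531), 87.36023712158203) 0.03683974937830614
999 ((525.2904663085938, 19.898990631103516), (104.41232299804688, 56.79368591308594), 87.51765441894531) 0.008854636773976465
t 8.05 d [-0.0011  0.0011  0.0632] [-0.0001 -0.0027 -0.0018]
```

View pics/w3.png

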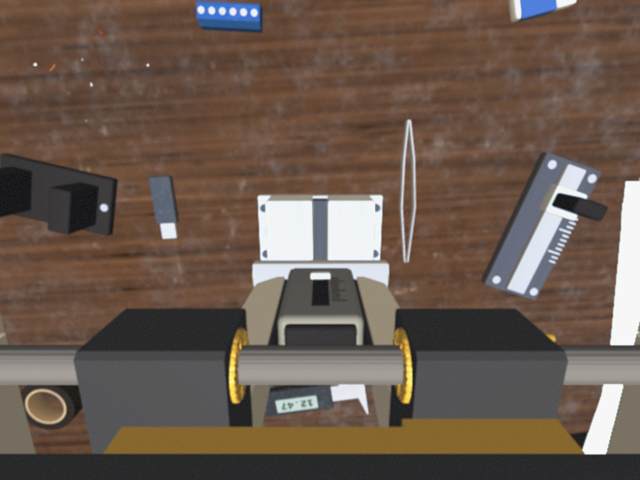

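Request:
move_arm(
  deltas=[0,0,0.03,0,0,0,0.1,0,0,0.055,0,0,0,0.1,0,0,0.065,0,0,0,0.1,0,0,0.065,0,0,0,0.1,0,0,0.065,0,0,0,0.1],
)

```text
t: 8.68
tool_pos: [0.5281, 0.0191, 0.096]
orientation: [0.08, 3.139, -0.0]
force: [0.7, -0.6, -1.8]
opening: 0.0319
gripper_force: 35.0
```

Run:
```python
from h import *
s=robot.read_state();print(s["t"],s["tool_pos"],s["orientation"],s["force"])
delta((.527,.0193,.0646),177.1)
```

```text
8.675 [0.5280667  0.01907098 0.09604254] [ 8.03143998e-02  3.13850519e+00 -1.02220723e-04] [ 0.74404594 -0.62206556 -1.77931505]
t 8.68 d [0.0011 0.0002 0.0314] [-0.      0.0021 -0.0006]
```

Request:
move_arm(
  deltas=[0.0005,0,0.007,0,0,0,0.1,0.0005,0,0.013,0,0,0,0.1,0.0005,0,0.019,0,0,0,0.1,0.0005,0,0.024,0,0,0,0.1,0.0005,0,0.027,0,0,0,0.1,0.0005,0,0.027,0,0,0,0.1],
)

```text
t: 9.43
tool_pos: [0.5268, 0.0194, 0.0677]
orientation: [0.08, 3.14, 0.0]
force: [0.1, 0.3, 2.7]
opening: 0.0319
gripper_force: 35.0
```

Request:
move_arm(
  deltas=[0,0,0.001,0,0,0,0.1,0,0,0.002,0,0,0,0.1,0,0,0.003,0,0,0,0.1,0,0,0.003,0,0,0,0.1],
)

```text
t: 9.93
tool_pos: [0.5268, 0.0194, 0.0647]
orientation: [0.08, 3.14, 0.0]
force: [0.5, -0.0, 3.1]
opening: 0.0319
gripper_force: 35.0
```

Request:
move_arm(
  deltas=[0,0,0.0005,0,0,0,0.1,0,0,0.001,0,0,0,0.1,0,0,0.001,0,0,0,0.1],
)

```text
t: 10.3
tool_pos: [0.5268, 0.0194, 0.0645]
orientation: [0.08, 3.14, -0.0]
force: [-3.9, 0.6, 11.4]
opening: 0.0321
gripper_force: 35.0
```

Request:
move_arm(
  deltas=[0,0,0.0004,0,0,0,0.1,0,0,0.0008,0,0,0,0.1,0,0,0.0008,0,0,0,0.1,0,0,0.0008,0,0,0,0.1,0,0,0.0008,0,0,0,0.1,0,0,0.0008,0,0,0,0.1,0,0,0.0008,0,0,0,0.1],
)

```text
t: 11.18
tool_pos: [0.5269, 0.0194, 0.0645]
orientation: [0.08, 3.14, -0.0]
force: [-7.3, 0.1, 18.6]
opening: 0.0319
gripper_force: 35.0
```

Run:
```python
from h import *
s=robot.read_state();print(s["t"],s["tool_pos"],s["force"],s["wrist_torque"])
im,d,K,Rw,c=cam("wrist");save("w4",cv2.resize(im[220:380,220:420],(800,640))[:600])
```

```text
11.175 [0.52686596 0.01937522 0.06453303] [-7.33610827  0.13309198 18.57119161] [ 0.16566975  1.25391156 -0.0056526 ]
```

View pics/w4.png

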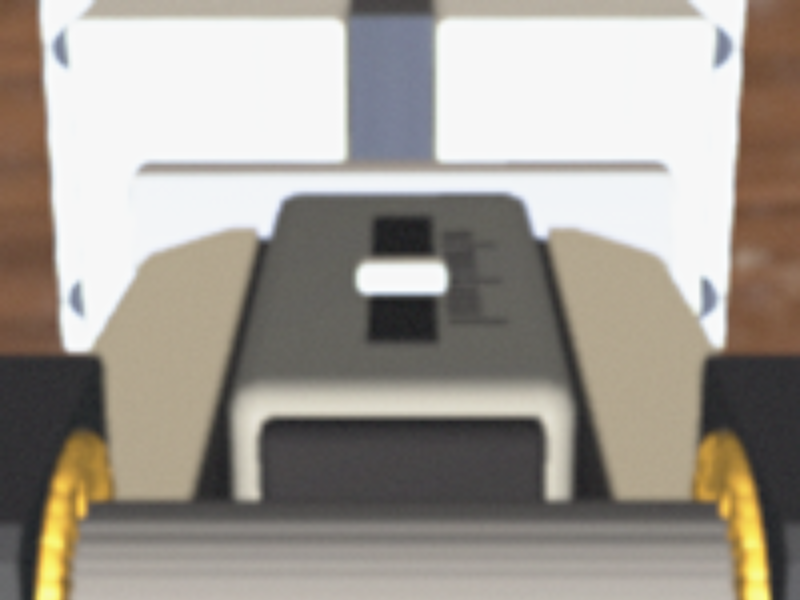

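The foot lies flat over the groove and was held at about 18 N. The pointer sits near the long 10 tick, at (400,277) in the crop. I'll lift it straight up and return it to the rest.

Request:
move_arm(
  deltas=[0,0,-0.002,0,0,0,0.1,0,0,-0.01,0,0,0,0.1,0,0,-0.03,0,0,0,0.1,0,0,-0.07,0,0,0,0.1,0,0,-0.1,0,0,0,0.1,0,0,-0.12,0,0,0,0.1,0,0,-0.12,0,0,0,0.1,0,0,-0.12,0,0,0,0.1],
)

```text
t: 12.22
tool_pos: [0.5256, 0.0194, 0.1812]
orientation: [-0.08, -3.138, -0.0]
force: [-0.7, -0.1, -2.4]
opening: 0.032
gripper_force: 35.0
```

Run:
```python
from h import *
s=robot.read_state();print(s["t"],s["tool_pos"],s["orientation"],s["force"])
delta((.486,-.199,.185),165.3)
im,d,K,Rw,c=cam("wrist");save("w5",cv2.resize(im[220:380,220:420],(800,640),interpolation=cv2.INTER_CUBIC)[:600]);np.save("w5im.npy",im)
```

```text
12.225 [0.52561171 0.01940912 0.18119601] [-7.98298844e-02 -3.13805441e+00 -1.41148533e-04] [-0.70577869 -0.08059839 -2.3984467 ]
t 12.22 d [ 0.0285 -0.2201 -0.0037] [-2.000e-04 -2.500e-03  2.057e-01]
```

Request:
move_arm(
  deltas=[0.0297,-0.2202,0,0,0,0.206,0.1,0.0297,-0.2202,0,0,0,0.206,0.1,0.0297,-0.2202,0,0,0,0.206,0.1,0.0297,-0.2202,0,0,0,0.206,0.1,0.0297,-0.2202,0,0,0,0.206,0.1,0.0297,-0.2202,0.03,0,0,0.206,0.1,0.0297,-0.2202,0.045,0,0,0.206,0.1,0.0297,-0.2202,0.045,0,0,0.206,0.1,0.0297,-0.2202,0.045,0,0,0.206,0.1],
)

```text
t: 13.4
tool_pos: [0.4862, -0.1987, 0.1385]
orientation: [0.401, 3.115, -0.0]
force: [0.2, -1.1, -2.0]
opening: 0.0317
gripper_force: 35.0
```

Run:
```python
from h import *
delta((.486,-.199,.0726),165.3);s=robot.read_state();print(s["tool_pos"])
```

```text
t 13.4 d [ 0.0002 -0.0003  0.0659] [-0.0001  0.0006  0.0005]
[ 0.48622699 -0.19870475  0.13850429]
```

View pics/w5.png

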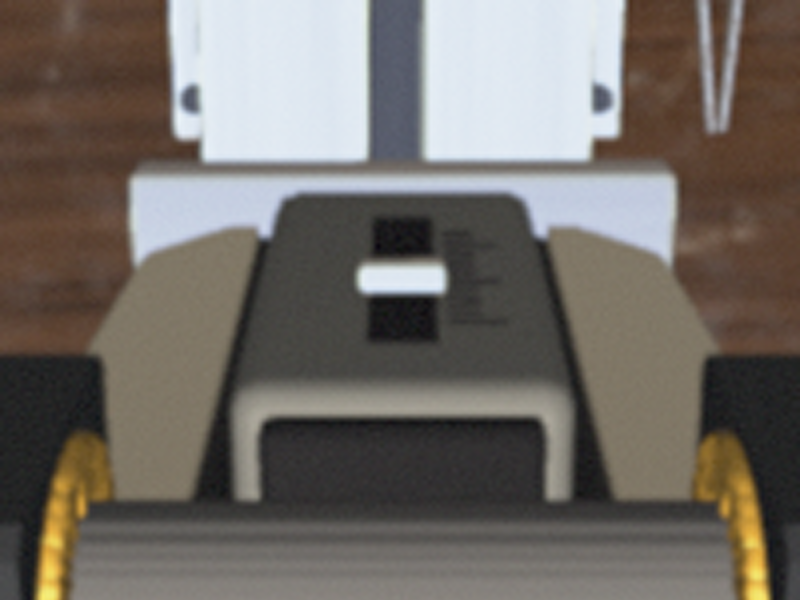

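Request:
move_arm(
  deltas=[0,0,0.03,0,0,0,0.1,0,0,0.05,0,0,0,0.1,0,0,0.06,0,0,0,0.1,0,0,0.063,0,0,0,0.1,0,0,0.0645,0,0,0,0.1,0,0,0.0655,0,0,0,0.1,0,0,0.0655,0,0,0,0.1],
)

```text
t: 14.28
tool_pos: [0.486, -0.1992, 0.0728]
orientation: [0.402, 3.115, -0.0]
force: [-0.4, 0.7, -2.3]
opening: 0.0319
gripper_force: 35.0
```

Request:
move_arm(
  deltas=[0,0,0.0004,0,0,0,0.1,0,0,0.0008,0,0,0,0.1,0,0,0.0008,0,0,0,0.1],
)

```text
t: 14.65
tool_pos: [0.4861, -0.1992, 0.0726]
orientation: [0.402, 3.115, -0.0]
force: [-2.5, 1.2, 7.3]
opening: 0.0318
gripper_force: 35.0
```

Request:
move_arm(
  deltas=[0,0,-0.0006,0,0,0,0.1,0,0,-0.0006,0,0,0,0.4,0,0,-0.0006,0,0,0,0.6,0,0,-0.0006,0,0,0,0.6,0,0,-0.0006,0,0,0,0.6,0,0,-0.03,0,0,0,0.6,0,0,-0.08,0,0,0,0.6,0,0,-0.12,0,0,0,0.6,0,0,-0.12,0,0,0,0.6],
)

```text
t: 15.78
tool_pos: [0.488, -0.2002, 0.196]
orientation: [0.401, 3.109, -0.004]
force: [-0.0, -0.3, -0.5]
opening: 0.0559
gripper_force: 0.0
```

Run:
```python
from h import *
s=robot.read_state();p=s["tool_pos"];R0=Rn.from_rotvec(s["orientation"]);print(p,s["opening"])
y=np.radians(165.3);Rd=Rn.from_matrix(np.array([[np.cos(y),np.sin(y),0],[np.sin(y),-np.cos(y),0],[0,0,-1]]))
for th in(40,50):
  for sg in(1,):
    Rt=Rd*Rn.from_rotvec([0,sg*np.radians(th),0]); print(th,Rt.as_matrix()[:,2],Rt.as_matrix()[:,0])
    tip=np.array([.4857,-.199,.044+.037])+Rd.apply([.011,0,0])
    pos=tip-Rt.apply([.075-.264*.22,0,-.156+.964*.22])
    print(pos,"d",R0.inv().apply(pos-p),(R0.inv()*Rt).as_rotvec())
im,d,K,Rw,c=cam("wrist");W=pts(d,K,Rw,c)
for z0,z1 in((.1,.12),(.045,.058)):
    m=(np.hypot(W[...,0]-.482,W[...,1]+.2)<.07)&(W[...,2]>z0)&(W[...,2]<z1); P=W[m]
    if len(P)>5: print(len(P),cv2.minAreaRect((P[:,:2]*1000).astype(np.float32)),np.median(P[:,2]))
# groove depth cross-check
yb=np.radians(-2.9); L=(W-[.5268,.0193,0])@np.array([[np.cos(yb),-np.sin(yb),0],[np.sin(yb),np.cos(yb),0],[0,0,1]])
for n,LL in(("now",L),("w2",(np.load("w2.npy")-[.5268,.0193,0])),("w1",(np.load("w1.npy")-[.5268,.0193,0]))):
    a=LL[(abs(LL[...,0])<25)&(abs(LL[...,0])<.025)&(abs(LL[...,1])>.01)&(abs(LL[...,1])<.03)&(LL[...,2]>.03)][:,2]
    b=LL[(abs(LL[...,0])<.02)&(abs(LL[...,1])<.003)][:,2]
    print(n,len(b),np.median(a),np.percentile(b,[10,30,50,70]) if len(b) else 0)
```

```text
[ 0.48801831 -0.20021818  0.19598998] 0.05585012919492615
40 [-0.62174773  0.16311246 -0.76604444] [-0.74097009  0.19438986  0.64278761]
[ 0.52246488 -0.20864509  0.11308381] d [-0.03484441  0.00074076  0.08316448] [-0.00159162  0.70551283 -0.00079537]
50 [-0.74097009  0.19438986 -0.64278761] [-0.62174773  0.16311246  0.76604444]
[ 0.52713363 -0.20986991  0.10408606] d [-0.0396046   0.00075732  0.0921976 ] [-0.00153402  0.88004571 -0.00094197]
1466 ((486.7243347167969, -197.1859588623047), (31.73386573791504, 22.310115814208984), 74.9580307006836) 0.11176006043707686
1463 ((486.19891357421875, -197.3026123046875), (70.50862121582031, 33.25284957885742), 73.85748291015625) 0.05263159316320681
now 224 0.03709520925829185 [0.02877655 0.02925781 0.02966557 0.03007752]
w2 195 0.03707302070042742 [0.02875584 0.02927598 0.02966527 0.02999618]
w1 181 0.03722731572765506 [0.02892984 0.0294483  0.02987281 0.03016843]
```

Run:
```python
from h import *
s=robot.read_state();p=s["tool_pos"];R0=Rn.from_rotvec(s["orientation"]);print(p)
y=np.radians(165.3);Rd=Rn.from_matrix(np.array([[np.cos(y),np.sin(y),0],[np.sin(y),-np.cos(y),0],[0,0,-1]]))
for th in(40,55):
    Rt=Rd*Rn.from_rotvec([0,-np.radians(th),0]); 
    tip=np.array([.486,-.199,.044+.037])+Rd.apply([.011,0,0])
    for D in(.2,.22):
        pos=tip-Rt.apply([.075-.264*D,0,-.156+.964*D])
        print(th,D,pos,"cam",pos+Rt.apply([.075,0,-.156]),"d",R0.inv().apply(pos-p),(R0.inv()*Rt).as_rotvec())
```

```text
[ 0.48683074 -0.19961011  0.19339514]
40 0.2 [ 0.46892927 -0.19452158  0.12346032] cam [ 0.31636387 -0.1544968   0.19475418] d [0.01886459 0.0004359  0.06986539] [-9.01568331e-04 -6.94444443e-01  1.03213162e-04]
40 0.22 [ 0.45302966 -0.19035039  0.13483574] cam [ 0.30046425 -0.15032561  0.2061296 ] d [0.03526019 0.00042264 0.05842944] [-9.01568331e-04 -6.94444443e-01  1.03213162e-04]
55 0.2 [ 0.45851857 -0.19179038  0.12029279] cam [ 0.29330348 -0.14844701  0.14833431] d [0.0296392  0.00043639 0.07299321] [-8.96570379e-04 -9.56243812e-01  2.24053612e-04]
55 0.22 [ 0.44031291 -0.18701422  0.12702622] cam [ 0.27509782 -0.14367085  0.15506774] d [0.04843597 0.00042664 0.06619043] [-8.96570379e-04 -9.56243812e-01  2.24053612e-04]
```

Request:
move_arm(
  deltas=[0.048,0,0,0,-0.18,0,0.6,0.048,0,0,0,-0.36,0,0.6,0.048,0,0,0,-0.54,0,0.6,0.048,0,0.02,0,-0.72,0,0.6,0.048,0,0.04,0,-0.9,0,0.6,0.048,0,0.06,0,-0.956,0,0.6,0.048,0,0.066,0,-0.956,0,0.6,0.048,0,0.066,0,-0.956,0,0.6,0.048,0,0.066,0,-0.956,0,0.6],
)

```text
t: 16.95
tool_pos: [0.494, -0.2262, 0.2387]
orientation: [0.281, 2.235, -0.124]
force: [-0.7, 0.4, 0.5]
opening: 0.0556
gripper_force: 0.0
```

Run:
```python
from h import *
s=robot.read_state();print(s["t"],s["tool_pos"],s["orientation"])
ims=[];ds=[]
for i in range(6):
    im,d,K,Rw,c=cam("wrist");ims.append(im.astype(float));ds.append(d)
im=np.mean(ims,0);d=np.median(ds,0);np.savez("p1",im=im,d=d,K=K,Rw=Rw,c=c)
y=np.radians(-14.7)
for z in(29.5,39.5,49.5):
    print(z,proj([.486-.011*np.cos(y),-.199-.011*np.sin(y),.044+z/1000],K,Rw,c))
uv=proj([.486-.011*np.cos(y),-.199-.011*np.sin(y),.084],K,Rw,c).astype(int)
x0,y0=uv-[40,30]; print(x0,y0)
save("p1",cv2.resize(np.clip(im[y0:y0+60,x0:x0+80],0,255).astype(np.uint8),(800,600),interpolation=cv2.INTER_CUBIC))
print(np.round(d[uv[1]-14:uv[1]+15:2,uv[0]-6:uv[0]+7:2]*1000,1))
```

```text
16.95 [ 0.49403934 -0.22621364  0.23865915] [ 0.28132628  2.23472326 -0.12373833]
29.5 [357.77446538   7.42748272]
39.5 [358.64309104  19.14099112]
49.5 [359.54587101  31.31507399]
318 -11Traceback (most recent call last):
  File "<stdin>", line 12, in <module>
cv2.error: OpenCV(4.12.0) /io/opencv/modules/imgproc/src/resize.cpp:4208: error: (-215:Assertion failed) !ssize.empty() in function 'resize'
```

Run:
```python
from h import *
s=robot.read_state();print(s["t"],s["tool_pos"],s["orientation"],s["q"],s["dq"])
print(Rn.from_rotvec(s["orientation"]).as_matrix())
y=np.radians(165.3);Rd=Rn.from_matrix(np.array([[np.cos(y),np.sin(y),0],[np.sin(y),-np.cos(y),0],[0,0,-1]]))
R0=Rn.from_rotvec(s["orientation"])
for th in(25,35,45,55):
    Rt=Rd*Rn.from_rotvec([0,-np.radians(th),0]); D=.22
    tip=np.array([.486,-.199,.081])+Rd.apply([.011,0,0])
    pos=tip-Rt.apply([.075-.264*D,0,-.156+.964*D])
    print(th,pos,"d",R0.inv().apply(pos-s["tool_pos"]),(R0.inv()*Rt).as_rotvec())
```

```text
17.25 [ 0.49426672 -0.22655407  0.2395303 ] [ 0.28096302  2.23321118 -0.12456087] [-0.82262972 -0.89199146  2.4974265   0.6171126   0.83318636 -2.39744511] [-0.00064304 -0.00068409 -0.00155029  0.0033553  -0.00032586 -0.00369942]
[[-0.60613859  0.24428833  0.75691428]
 [ 0.15859877  0.9696749  -0.18594897]
 [-0.77938594  0.00733483 -0.6265012 ]]
25 [ 0.46726818 -0.1940858   0.13897644] d [0.09988455 0.0241507  0.03652409] [0.01190467 0.45734473 0.00319025]
35 [ 0.45765314 -0.19156334  0.13664296] d [0.10793134 0.0242307  0.03023921] [0.0120721  0.28281401 0.00212903]
45 [ 0.44857612 -0.18918203  0.1326188 ] d [0.11694732 0.02429287 0.02544703] [0.01217701 0.10828326 0.00106574]
55 [ 0.44031291 -0.18701422  0.12702622] d [0.12665856 0.02433532 0.02229314] [ 1.22198230e-02 -6.62474902e-02  3.88753369e-07]
```

Request:
move_arm(
  deltas=[0,0,0,0,0.15,0,0.6,0,0,0,0,0.3,0,0.6,0,0,0,0,0.45,0,0.6,0,0,0,0,0.45,0,0.6,0,0,0,0,0.45,0,0.6],
)

```text
t: 17.88
tool_pos: [0.4941, -0.2263, 0.239]
orientation: [0.334, 2.677, -0.064]
force: [-0.2, -0.5, -1.3]
opening: 0.0554
gripper_force: 0.0
```

Run:
```python
from h import *
s=robot.read_state();print(s["t"],s["tool_pos"],s["orientation"],s["q"])
y=np.radians(165.3);Rd=Rn.from_matrix(np.array([[np.cos(y),np.sin(y),0],[np.sin(y),-np.cos(y),0],[0,0,-1]]))
R0=Rn.from_rotvec(s["orientation"])
for th in(25,30,35):
    Rt=Rd*Rn.from_rotvec([0,-np.radians(th),0]); D=.22
    tip=np.array([.486,-.199,.081])+Rd.apply([.011,0,0])
    pos=tip-Rt.apply([.075-.264*D,0,-.156+.964*D])
    print(th,pos,"d",R0.inv().apply(pos-s["tool_pos"]),(R0.inv()*Rt).as_rotvec())
```

```text
17.875 [ 0.494105   -0.22631205  0.23898069] [ 0.33406669  2.67704588 -0.0643033 ] [-0.64170249 -0.4623413   2.06424756  0.19164769  1.13433937 -2.00965992]
25 [ 0.46726818 -0.1940858   0.13897644] d [0.07375519 0.02389679 0.07582026] [0.01160815 0.0090903  0.00568641]
30 [ 0.46241139 -0.19281164  0.1380267 ] d [0.07869548 0.02393982 0.07451427] [ 0.01184811 -0.07817495  0.00517596]
35 [ 0.45765314 -0.19156334  0.13664296] d [0.08373083 0.02397832 0.07364381] [ 0.0120733  -0.1654402   0.00465835]
```

Request:
move_arm(
  deltas=[0.04,0.012,0.02,0.012,0,0,0.6,0.0787,0.0239,0.05,0.012,-0.03,0.005,0.6,0.0787,0.0239,0.0745,0.012,-0.078,0.005,0.6,0.0787,0.0239,0.0745,0.012,-0.078,0.005,0.6,0.0787,0.0239,0.0745,0.012,-0.078,0.005,0.6],
)

```text
t: 18.5
tool_pos: [0.4627, -0.1942, 0.1408]
orientation: [0.337, 2.598, -0.093]
force: [-0.3, -0.4, 1.1]
opening: 0.0557
gripper_force: 0.0
```

```bash
cat > look.py <<'E'
from h import *
import sys
n=sys.argv[1]
s=robot.read_state();print(s["t"],s["tool_pos"],s["orientation"],s["q"])
ims=[];ds=[]
for i in range(4):
    im,d,K,Rw,c=cam("wrist");ims.append(im.astype(float));ds.append(d)
im=np.mean(ims,0);d=np.median(ds,0);np.savez(n,im=im,d=d,K=K,Rw=Rw,c=c)
y=np.radians(-14.7)
for z in(29.5,39.5,49.5):
    print(z,proj([.486-.011*np.cos(y),-.199-.011*np.sin(y),.044+z/1000],K,Rw,c))
uv=proj([.486-.011*np.cos(y),-.199-.011*np.sin(y),.084],K,Rw,c).astype(int)
x0,y0=uv-[40,30]; print(x0,y0)
save(n,cv2.resize(np.clip(im[y0:y0+60,x0:x0+80],0,255).astype(np.uint8),(800,600),interpolation=cv2.INTER_CUBIC))
print(np.round(d[uv[1]-14:uv[1]+15:2,uv[0]-6:uv[0]+7:2]*1000,1))
E
python3 look.py p1
```

```text
18.5 [ 0.46274108 -0.19417155  0.14080879] [ 0.33651068  2.59806427 -0.0932082 ] [-0.63505628 -0.62841646  2.37748098  0.23341855  0.91138808 -2.04635307]
29.5 [319.62337413 221.0927414 ]
39.5 [319.5775032  232.44717248]
49.5 [319.52857731 244.55779833]
279 203
[[227.4 227.  227.4 228.1 227.  226.8 227.1]
 [226.  226.3 226.1 225.6 225.7 225.8 225.3]
 [223.9 224.9 225.3 223.8 224.4 224.  224.8]
 [223.5 223.6 223.8 223.2 223.4 223.5 223.6]
 [222.  222.5 221.3 221.6 222.  222.6 221.4]
 [221.  221.4 221.2 220.7 220.8 220.7 220.8]
 [220.9 220.  219.5 220.1 219.3 219.9 219.8]
 [218.6 215.2 214.2 214.6 214.2 214.6 214.2]
 [217.1 214.3 214.7 214.  214.2 213.8 214.2]
 [216.8 215.9 214.9 215.  214.8 214.  214.8]
 [215.9 215.6 214.9 215.3 214.9 215.4 214.8]
 [213.6 214.  213.1 214.1 213.8 213.4 213.9]
 [213.3 213.  212.7 213.1 212.2 212.9 212.8]
 [212.1 211.8 212.1 211.1 211.6 211.4 212.2]
 [211.2 211.7 209.9 210.3 210.3 210.8 209.6]]
```

View pics/p1.png

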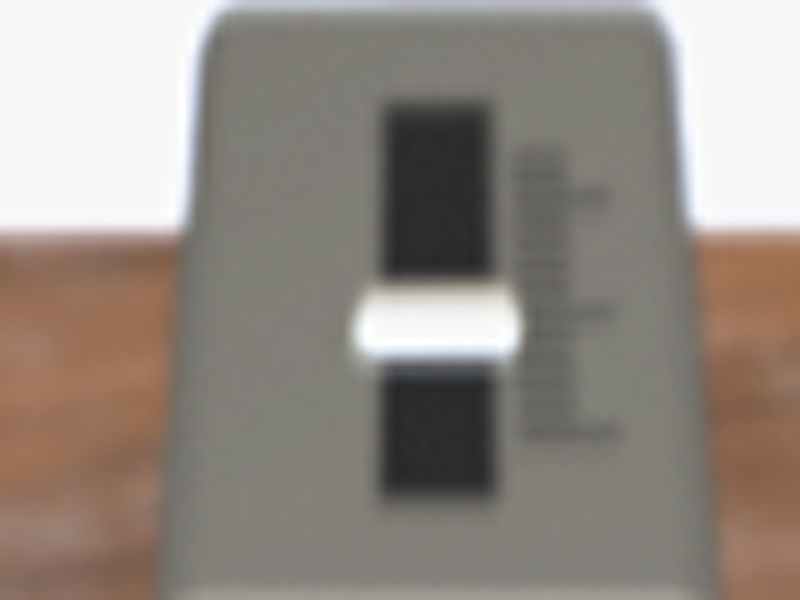

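Run:
```python
from h import *
f=np.load("p1.npz");im,d,K,Rw,c=[f[k] for k in("im","d","K","Rw","c")]
W=pts(d,K,Rw,c); g=im.mean(2)
v,u=np.mgrid[:480,:640]
m=(((u>=303)&(u<=313))|((u>=342)&(u<=344)))&(v>=210)&(v<=256); P=W[m]
P=P[np.isfinite(P).all(1)]
# horizontal normal fit
n=np.array([np.cos(np.radians(-14.7)),np.sin(np.radians(-14.7)),0])
A=np.c_[P-P.mean(0)];nn=np.linalg.svd(A)[2][2];nn*=np.sign(nn[0]);o=P@nn;print("normal",nn,"rms",o.std()); D=np.median(o)
def hit(uu,vv,off):
    r=Rw@np.array([(uu-K[0,2])/K[0,0],(vv-K[1,2])/K[1,1],1]); t=((D-off)-nn@c)/(nn@r); return c+t*r
for k,x in(("20",335),("10",336),("0",336)): print(k)
prof=g[215:252,336:340].mean(1)  # long tick columns
print("long",dict(zip(range(215,252),np.round(prof).astype(int))))
print("tab",dict(zip(range(226,246),np.round(g[226:246,318:328].mean(1)).astype(int))))
for vv in range(228,244): 
    q=W[vv,317:329]; print(vv,"off",round(float(np.nanmedian(D-q@nn))*1000,2),"z",round(float(np.nanmedian(q[:,2]))*1000,2))
for vv in(203+19.7-.5,203+31.2-.5,203+43.2-.5): print("tick z",hit(338,vv,0)[2]*1000)
for p in(.002,.0025,.003,.0035): print(p,hit(323,231.2,p)[2]*1000)
```

```text
normal [ 9.67729785e-01 -2.51990206e-01  8.19834304e-06] rms 0.0002638457855425439
20
10
0
long {215: np.int64(124), 216: np.int64(124), 217: np.int64(125), 218: np.int64(125), 219: np.int64(125), 220: np.int64(124), 221: np.int64(118), 222: np.int64(108), 223: np.int64(112), 224: np.int64(118), 225: np.int64(121), 226: np.int64(124), 227: np.int64(124), 228: np.int64(124), 229: np.int64(123), 230: np.int64(124), 231: np.int64(123), 232: np.int64(122), 233: np.int64(113), 234: np.int64(108), 235: np.int64(115), 236: np.int64(119), 237: np.int64(123), 238: np.int64(123), 239: np.int64(123), 240: np.int64(123), 241: np.int64(122), 242: np.int64(123), 243: np.int64(122), 244: np.int64(120), 245: np.int64(111), 246: np.int64(105), 247: np.int64(116), 248: np.int64(120), 249: np.int64(124), 250: np.int64(126), 251: np.int64(127)}
tab {226: np.int64(46), 227: np.int64(46), 228: np.int64(46), 229: np.int64(47), 230: np.int64(74), 231: np.int64(131), 232: np.int64(191), 233: np.int64(225), 234: np.int64(242), 235: np.int64(248), 236: np.int64(249), 237: np.int64(248), 238: np.int64(193), 239: np.int64(105), 240: np.int64(74), 241: np.int64(47), 242: np.int64(45), 243: np.int64(45), 244: np.int64(46), 245: np.int64(45)}
228 off 0.34 z 79.26
229 off 0.2 z 79.98
230 off 0.29 z 80.94
231 off 0.47 z 82.0
232 off 2.96 z 85.42
233 off 3.17 z 86.47
234 off 2.84 z 86.97
235 off 2.57 z 87.53
236 off 1.76 z 87.55
237 off 1.13 z 87.74
238 off 0.48 z 87.93
239 off 0.2 z 88.48
240 off 0.37 z 89.47
241 off 0.35 z 90.26
242 off 0.24 z 90.97
243 off 0.17 z 91.72
tick z 73.72732521911612
tick z 83.83522942324426
tick z 93.72511819260154
0.002 83.75235386068431
0.0025 84.26870747699324
0.003 84.7850610933023
0.0035 85.30141470961125
```

Run:
```python
from h import *
ims=[];ds=[]
for i in range(8):
    im,d,K,Rw,c=cam("wrist");ims.append(im.astype(float));ds.append(d)
print(robot.read_state()["tool_pos"])
im=np.mean(ims,0);d=np.mean(ds,0);W=pts(d,K,Rw,c); g=im.mean(2); v,u=np.mgrid[:480,:640]
y=np.radians(-14.6);n=np.array([np.cos(y),np.sin(y),0])
u0,v0=proj([.486,-.199,.084]-.011*n,K,Rw,c); print(u0,v0); u0=int(u0);v0=int(v0)
m=(((u>=u0-16)&(u<=u0-7)))&(abs(v-v0)<=22); P=W[m]; nn=np.linalg.svd(P-P.mean(0))[2][2];nn*=np.sign(nn[0]);D=np.median(P@nn);print(nn,(P@nn).std())
def hit(vv,off,uu=u0):
    r=Rw@np.array([(uu-K[0,2])/K[0,0],(vv-K[1,2])/K[1,1],1]); return (c+((D-off)-nn@c)/(nn@r)*r)[2]*1000
pr=g[:,u0+17:u0+21].mean(1); base=np.median(pr[v0-18:v0+18]); w=np.clip(base-3-pr,0,None)
i=v0-20
while i<v0+22:
    if w[i]>0:
        j=i
        while w[j]>0:j+=1
        if w[i:j].sum()>8: r=(np.arange(i,j)*w[i:j]).sum()/w[i:j].sum(); print("tick row",round(r,2),"z",round(hit(r,0,u0+18),2))
        i=j
    i+=1
print("tab",[(k,int(x)) for k,x in zip(range(v0-8,v0+14),g[v0-8:v0+14,u0-3:u0+6].mean(1))])
for vv in range(v0-6,v0+12):
    q=W[vv,u0-4:u0+7]; print(vv,round(np.median(D-q@nn)*1000,2),round(np.median(q[:,2])*1000,2),"| hit p=3:",round(hit(vv,.003),2))
yb=np.radians(-2.9)
```

```text
[ 0.46250712 -0.19348156  0.13898173]
318.4200458691717 237.290132836576
[ 0.24374945  0.96944592 -0.02758291] 0.0016986638890464825
tick row 225.19 z 308.88
tick row 236.57 z 307.77
tick row 248.56 z 306.56
tab [(229, 56), (230, 57), (231, 66), (232, 84), (233, 115), (234, 160), (235, 207), (236, 237), (237, 247), (238, 246), (239, 227), (240, 198), (241, 161), (242, 106), (243, 57), (244, 53), (245, 54), (246, 54), (247, 54), (248, 54), (249, 54), (250, 54)]
231 -7.45 79.0 | hit p=3: 1182.54
232 -7.42 80.11 | hit p=3: 1190.71
233 -7.4 81.34 | hit p=3: 1199.06
234 -7.37 82.44 | hit p=3: 1207.61
235 -7.34 84.26 | hit p=3: 1216.36
236 -7.31 85.78 | hit p=3: 1225.32
237 -7.3 86.33 | hit p=3: 1234.5
238 -7.28 86.72 | hit p=3: 1243.9
239 -7.27 86.95 | hit p=3: 1253.53
240 -7.25 87.19 | hit p=3: 1263.4
241 -7.24 87.39 | hit p=3: 1273.52
242 -7.22 88.11 | hit p=3: 1283.91
243 -7.2 88.89 | hit p=3: 1294.56
244 -7.18 89.72 | hit p=3: 1305.49
245 -7.16 90.52 | hit p=3: 1316.71
246 -7.14 91.3 | hit p=3: 1328.24
247 -7.12 92.12 | hit p=3: 1340.08
248 -7.1 92.94 | hit p=3: 1352.25
```

Run:
```python
from h import *
Zs=[]
for k in range(2):
    ims=[];ds=[]; p0=robot.read_state()["tool_pos"]
    for i in range(4):
        im,d,K,Rw,c=cam("wrist");ims.append(im.astype(float));ds.append(d)
    print("drift",robot.read_state()["tool_pos"]-p0)
    im=np.mean(ims,0);d=np.mean(ds,0);W=pts(d,K,Rw,c); g=im.mean(2); v,u=np.mgrid[:480,:640]
    nn=np.array([.9677,-.252,0])
    u0,v0=proj([.486,-.199,.084]-.011*nn,K,Rw,c).astype(int)
    m=(((u>=u0-16)&(u<=u0-9)))&(abs(v-v0)<=22); P=W[m];D=np.median(P@nn);print((P@nn).std())
    def hit(vv,off,uu=u0):
        r=Rw@np.array([(uu-K[0,2])/K[0,0],(vv-K[1,2])/K[1,1],1]); return (c+((D-off)-nn@c)/(nn@r)*r)[2]*1000
    pr=g[:,u0+17:u0+21].mean(1); base=np.median(pr[v0-18:v0+18]); w=np.clip(base-3-pr,0,None); i=v0-20
    while i<v0+22:
        if w[i]>0:
            j=i
            while w[j]>0:j+=1
            if w[i:j].sum()>8: r=(np.arange(i,j)*w[i:j]).sum()/w[i:j].sum(); print("tick row",round(r,2),"z",round(hit(r,0,u0+18),2))
            i=j
        i+=1
for vv in range(v0-7,v0+10):
    q=W[vv,u0-4:u0+7]; print(vv,int(g[vv,u0-3:u0+6].mean()),round(np.median(D-q@nn)*1000,2),round(np.median(q[:,2])*1000,2),"| hit p=3:",round(hit(vv,.003),2),"p=0",round(hit(vv,0),2))
```

```text
drift [-1.67560146e-05  3.19742205e-06 -9.03174557e-06]
0.005663705944612435
tick row 226.34 z 73.88
tick row 237.89 z 83.91
tick row 250.11 z 93.84
drift [ 6.55050093e-06 -3.61984082e-05  6.28809970e-05]
0.0035074376287476425
tick row 226.34 z 73.94
tick row 237.91 z 83.98
tick row 250.12 z 93.9
230 54 0.35 77.54 | hit p=3: 80.3 p=0 77.17
231 53 0.33 78.38 | hit p=3: 81.16 p=0 78.04
232 53 0.27 79.2 | hit p=3: 82.01 p=0 78.91
233 52 0.35 80.14 | hit p=3: 82.86 p=0 79.78
234 82 0.4 81.05 | hit p=3: 83.71 p=0 80.64
235 152 0.29 81.79 | hit p=3: 84.55 p=0 81.49
236 214 3.02 85.4 | hit p=3: 85.38 p=0 82.35
237 239 2.98 86.19 | hit p=3: 86.21 p=0 83.19
238 248 2.95 86.99 | hit p=3: 87.04 p=0 84.04
239 248 2.64 87.5 | hit p=3: 87.86 p=0 84.87
240 248 1.94 87.63 | hit p=3: 88.68 p=0 85.71
241 253 1.16 87.68 | hit p=3: 89.49 p=0 86.53
242 201 0.37 87.72 | hit p=3: 90.3 p=0 87.36
243 69 0.22 88.4 | hit p=3: 91.1 p=0 88.18
244 48 0.24 89.23 | hit p=3: 91.9 p=0 88.99
245 51 0.09 89.9 | hit p=3: 92.69 p=0 89.81
246 52 0.2 90.8 | hit p=3: 93.49 p=0 90.61
```

Run:
```python
from h import *
ims=[];ds=[]
for i in range(8):
    im,d,K,Rw,c=cam("wrist");ims.append(im.astype(float));ds.append(d)
im=np.mean(ims,0);d=np.mean(ds,0);np.savez("p2",im=im,d=d,K=K,Rw=Rw,c=c)
W=pts(d,K,Rw,c); nn=np.array([.9677,-.252,0]); tt=np.array([.252,.9677,0])
ctr=np.array([.486,-.199,0])
v,u=np.mgrid[:480,:640]
a=(W-ctr)@tt; z=W[...,2]
sel=(abs(a)<.015)&(abs(a)>.0075)&(z>.062)&(z<.105)&(np.abs((W-ctr)@nn+.011)<.004)
P=W[sel]; print(len(P))
nf=np.linalg.svd(P-P.mean(0))[2][2];nf*=np.sign(nf[0]);print(nf,(P@nf).std())
for lo,hi in((-.015,-.0085),(.0085,.015)):
    q=P[(P-ctr)@tt>lo]; q=q[(q-ctr)@tt<hi]; print(lo,len(q),np.median((q-ctr)@nn)*1000, np.polyfit(q[:,2]-.084,(q-ctr)@nn*1000,1))
D=np.median(P@nf)
def hit(uu,vv,off):
    r=Rw@np.array([(uu-K[0,2])/K[0,0],(vv-K[1,2])/K[1,1],1]); return (c+((D-off)-nf@c)/(nf@r)*r)[2]*1000
print("ticks",[round(hit(336,r,0),2) for r in(226.34,237.9,250.12)])
print("tab bottom",hit(319,235.0,.003),hit(319,235,.0027),"top edge",hit(319,242.4,0))
for vv in(228,230,232,236,237,238,240,241,245,248): print(vv,np.round(np.median(D-W[vv,314:324]@nf)*1000,2),np.round(np.median(W[vv,314:324,2])*1000,2))
# top edge of housing
t=W[(abs(a)<.012)&(z>.105)&(z<.12)];print("top z",np.median(t[:,2]))
```

```text
1167
[ 9.73148481e-01 -2.30177795e-01 -4.65625095e-04] 0.0004560362352371792
-0.015 459 -10.283138758869027 [  0.95107122 -10.03681392]
0.0085 541 -10.529688761567161 [  0.21840718 -10.53781019]
ticks [np.float64(74.13), np.float64(84.14), np.float64(94.05)]
tab bottom 84.49096900854899 84.18583044184686 top edge 87.63234872961897
228 0.32 75.67
230 0.4 77.5
232 0.43 79.26
236 3.07 85.44
237 3.17 86.34
238 3.23 87.2
240 1.93 87.59
241 1.06 87.54
245 0.52 90.25
248 0.35 92.5
top z 0.11210735303190707
```

Run:
```python
from h import *
delta((.527,.0193,.2),177)
from scipy.optimize import least_squares
def edges(g,ut,vt0,vt1,ux,vx0,vx1):
    pr=g[:,ut[0]:ut[1]].mean(1); seg=pr[vt0:vt1]; base=np.median(seg); 
    print("tickprof",[(k,int(x)) for k,x in zip(range(vt0,vt1),seg)])
    s=g[vx0:vx1,ux[0]:ux[1]].mean(1); print("tab",[(k,int(x)) for k,x in zip(range(vx0,vx1),s)])
im=np.load("w5im.npy").astype(float).mean(2)
edges(im,(343,346),276,306,(314,326),280,300)
```

```text
t 19.9 d [-0.0377  0.2222 -0.049 ] [-0.0547  0.5205 -0.2   ]
tickprof [(276, 69), (277, 68), (278, 68), (279, 67), (280, 67), (281, 63), (282, 65), (283, 70), (284, 67), (285, 68), (286, 69), (287, 69), (288, 67), (289, 62), (290, 59), (291, 64), (292, 68), (293, 70), (294, 68), (295, 70), (296, 69), (297, 68), (298, 67), (299, 62), (300, 54), (301, 62), (302, 68), (303, 68), (304, 70), (305, 69)]
tab [(280, 24), (281, 22), (282, 22), (283, 36), (284, 71), (285, 119), (286, 178), (287, 223), (288, 230), (289, 230), (290, 232), (291, 232), (292, 211), (293, 121), (294, 40), (295, 22), (296, 24), (297, 26), (298, 22), (299, 25)]
```

Request:
move_arm(
  deltas=[-0.03,0,-0.052,0,0,0,0.6,-0.035,0.06,-0.06,-0.01,0.1,-0.04,0.6,-0.038,0.12,-0.055,-0.02,0.2,-0.08,0.6,-0.038,0.18,-0.049,-0.035,0.35,-0.13,0.6,-0.0377,0.2222,-0.049,-0.0547,0.5205,-0.2,0.6,-0.0377,0.2222,-0.049,-0.0547,0.5205,-0.2,0.6,-0.0377,0.2222,-0.049,-0.0547,0.5205,-0.2,0.6,-0.0377,0.2222,-0.049,-0.0547,0.5205,-0.2,0.6,-0.0377,0.2222,-0.049,-0.0547,0.5205,-0.2,0.6],
)

```text
t: 21.02
tool_pos: [0.5269, 0.0184, 0.202]
orientation: [0.085, 3.136, -0.0]
force: [-0.9, -0.6, -0.4]
opening: 0.0557
gripper_force: 0.0
```

Run:
```python
from h import *
s=robot.read_state();print(s["t"],s["tool_pos"],s["orientation"])
for i in range(4): cam("wrist")
ds=[]
for i in range(6):
    im,d,K,Rw,c=cam("wrist");ds.append(d)
d=np.mean(ds,0);W=pts(d,K,Rw,c);np.savez("g1",im=im,d=d,K=K,Rw=Rw,c=c);save("g1",im)
yb=np.radians(-2.9); Rb=np.array([[np.cos(yb),-np.sin(yb),0],[np.sin(yb),np.cos(yb),0],[0,0,1]])
L=(W-[.5268,.0193,0])@Rb*1000
m=(abs(L[...,0])<22)&(abs(L[...,1])>9)&(abs(L[...,1])<38)&(L[...,2]>33)
A=L[m];co=np.linalg.lstsq(np.c_[A[:,:2],np.ones(len(A))],A[:,2],rcond=None)[0];print("top plane",co,len(A))
h=L[...,2]-(L[...,:2]@co[:2]+co[2])
for y in range(-8,9):
    q=h[(abs(L[...,0])<20)&(abs(L[...,1]-y)<.5)]; print(y,len(q),np.round(np.median(q),2) if len(q) else 0)
# scale/lug
W2=W; m=(np.hypot(W[...,0]-.51,W[...,1]-.215)<.05)&(W[...,2]>.046)&(W[...,2]<.058);P=W[m]
if len(P)>5: print("lug",len(P),cv2.minAreaRect((P[:,:2]*1000).astype(np.float32)),np.median(P[:,2]))
```

```text
21.025 [0.5268702  0.01843494 0.20196391] [ 8.46352080e-02  3.13629179e+00 -3.56875023e-04]
top plane [-5.57113875e+00 -2.81854918e-02  1.81051310e+02] 29313
-8 50 -125.68
-7 60 -125.6
-6 67 -163.83
-5 46 -159.69
-4 42 -154.54
-3 43 -151.74
-2 42 -149.17
-1 44 -154.42
0 42 -154.38
1 42 -154.3
2 85 -151.59
3 43 -151.55
4 43 -151.62
5 43 -151.55
6 42 -154.16
7 44 -140.22
8 47 -143.86
lug 426 ((510.88897705078125, 216.18028259277344), (23.379587173461914, 12.082030296325684), 67.85426330566406) 0.051523152210087325
```

Run:
```python
from h import *
f=np.load("g1.npz");W=pts(f["d"],f["K"],f["Rw"],f["c"])
yb=np.radians(-2.9); Rb=np.array([[np.cos(yb),-np.sin(yb),0],[np.sin(yb),np.cos(yb),0],[0,0,1]])
L=(W-[.5268,.0193,0])@Rb*1000
ok=(L[...,2]<42)
m=ok&(abs(L[...,0])<22)&(abs(L[...,1])>9)&(abs(L[...,1])<38)&(L[...,2]>33)
A=L[m];co=np.linalg.lstsq(np.c_[A[:,:2],np.ones(len(A))],A[:,2],rcond=None)[0];print("top plane",co,len(A))
h=L[...,2]-(L[...,:2]@co[:2]+co[2])
for y in range(-8,9):
    q=h[ok&(abs(L[...,0])<22)&(abs(L[...,1]-y)<.5)]; print(y,len(q),np.round(np.median(q),2) if len(q) else 0)
s=robot.read_state(); print(s["tool_pos"])
# scale plate: points z .006-.013 ; rail .014-.02
for lo,hi in((.007,.0135),(.0145,.020),(.046,.058)):
    m=(np.hypot(W[...,0]-.535,W[...,1]-.205)<.075)&(W[...,2]>lo)&(W[...,2]<hi);P=W[m]
    k=np.uint8(m); k=cv2.morphologyEx(k,cv2.MORPH_OPEN,np.ones((3,3)));n,lab,st,_=cv2.connectedComponentsWithStats(k)
    if n>1:
        b=1+np.argmax(st[1:,4]);P=W[lab==b];print(lo,len(P),cv2.minAreaRect((P[:,:2]*1000).astype(np.float32)),np.median(P[:,2]))
```

```text
top plane [-1.36068282e-03  9.10019735e-04  3.65131731e+01] 3040
-8 54 -0.05
-7 61 -0.04
-6 69 -0.52
-5 52 -7.75
-4 47 -7.45
-3 46 -7.53
-2 47 -7.41
-1 48 -7.49
0 47 -7.42
1 47 -7.49
2 93 -7.53
3 47 -7.56
4 46 -7.51
5 46 -7.47
6 48 -7.49
7 47 -0.81
8 47 -0.12
[0.52700888 0.0193263  0.20001516]
0.007 2783 ((536.1535034179688, 207.39541625976562), (51.328330993652344, 120.47586059570312), 68.77046203613281) 0.010696510570291806
0.0145 1208 ((554.9244384765625, 200.09266662597656), (17.143177032470703, 71.84355926513672), 68.85015106201172) 0.016633510360447357
0.046 420 ((510.88897705078125, 216.18028259277344), (23.379587173461914, 12.082030296325684), 67.85426330566406) 0.05153207394460188
```

View pics/g1.png

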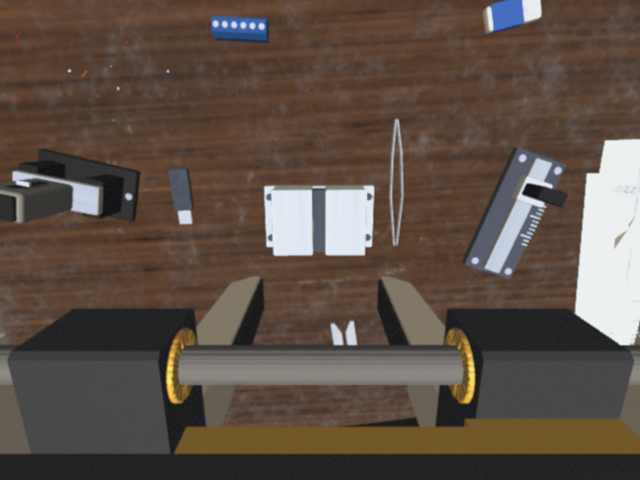

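The direct depth readings of the groove give 7.5 mm, which agrees with the pointer reading (about 7.5–7.7). The slide target is therefore a joint value of about 14 mm, and the lug is now at about 3 mm. I'll move above the lug with the fingers along the scale's x.

Run:
```python
from h import *
delta((.511,.216,.17),68.8)
```

```text
t 21.52 d [0.0263 0.1956 0.03  ] [-1.0000e-04 -0.0000e+00  1.8885e+00]
```

Request:
move_arm(
  deltas=[0.026,0.1956,0,0,0,0.8,0.5,0.026,0.1956,0,0,0,0.8,0.5,0.026,0.1956,0,0,0,0.8,0.5,0.026,0.1956,0,0,0,0.8,0.5,0.026,0.1956,0,0,0,1.89,0.5,0.026,0.1956,0,0,0,1.89,0.5,0.026,0.1956,0.03,0,0,1.89,0.5,0.026,0.1956,0.03,0,0,1.89,0.5,0.026,0.1956,0.03,0,0,1.89,0.5,0.026,0.1956,0.03,0,0,1.89,0.5,0.026,0.1956,0.03,0,0,1.89,0.5,0.026,0.1956,0.03,0,0,1.89,0.5],
)

```text
t: 23.02
tool_pos: [0.5113, 0.2161, 0.1699]
orientation: [-2.593, -1.774, 0.001]
force: [0.0, 0.2, 0.5]
opening: 0.0465
gripper_force: 0.0
```

```bash
cat > sl.py <<'E'
from h import *
import sys
s=robot.read_state();print(s["t"],s["tool_pos"],s["orientation"])
ds=[];ims=[]
for i in range(5): 
    im,d,K,Rw,c=cam("wrist");ds.append(d);ims.append(im.astype(float))
d=np.mean(ds[1:],0);im=np.mean(ims[1:],0);W=pts(d,K,Rw,c);np.savez(sys.argv[1],im=im,d=d,K=K,Rw=Rw,c=c)
save(sys.argv[1],np.clip(im,0,255).astype(np.uint8))
for lo,hi in((.007,.0135),(.0145,.020),(.046,.058)):
    m=(np.hypot(W[...,0]-.535,W[...,1]-.205)<.075)&(W[...,2]>lo)&(W[...,2]<hi)
    k=cv2.morphologyEx(np.uint8(m),cv2.MORPH_OPEN,np.ones((3,3)));n,lab,st,_=cv2.connectedComponentsWithStats(k)
    if n>1:
        b=1+np.argmax(st[1:,4]);P=W[lab==b];r=cv2.minAreaRect((P[:,:2]*1000).astype(np.float32));print(lo,len(P),r,np.median(P[:,2]))
E
python3 sl.py s1
```

```text
23.025 [0.51126742 0.21605977 0.1698871 ] [-2.59286106e+00 -1.77372249e+00  5.40365899e-04]
0.007 2591 ((541.3182373046875, 218.22198486328125), (24.032947540283203, 119.93376159667969), 68.92723083496094) 0.010944574627420933
0.0145 1504 ((555.086181640625, 199.18389892578125), (16.121339797973633, 71.5448226928711), 68.60161590576172) 0.01685807871882508
0.046 446 ((511.3909912109375, 216.31399536132812), (23.55772590637207, 11.029889106750488), 69.0762939453125) 0.05175110293606472
```

View pics/s1.png

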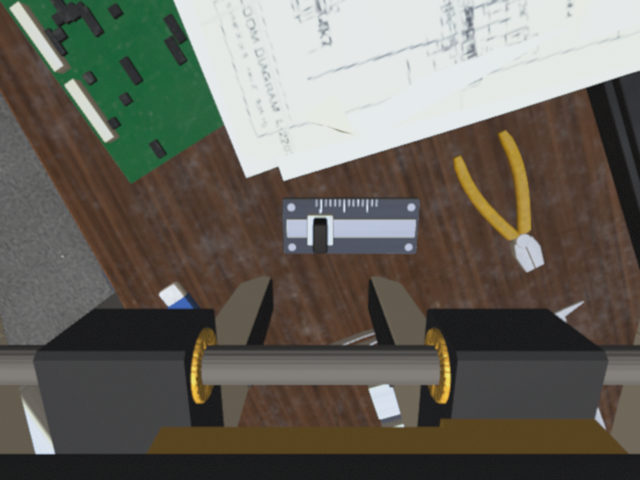

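The lug is at (319,234), right under the tool axis, with the white ticks beside it at rows 198–213. I'll descend and pinch it lightly.

Request:
move_arm(
  deltas=[0,0,0.06,0,0,0,0.5,0,0,0.11,0,0,0,0.5,0,0,0.13,0,0,0,0.5,0,0,0.13,0,0,0,0.35,0,0,0.13,0,0,0,0.2,0,0,0.13,0,0,0,0.05,0,0,0.13,0,0,0,0.05,0,0,0.13,0,0,0,0.05,0,0,0.13,0,0,0,0.05,0,0,0.13,0,0,0,0.05],
  squeeze=20,
)

```text
t: 24.52
tool_pos: [0.512, 0.2167, 0.0417]
orientation: [-2.593, -1.773, -0.003]
force: [-3.3, 0.7, 7.1]
opening: 0.0118
gripper_force: 20.0
```

```bash
cat > tk.py <<'E'
# ticks and lug along scale x, from a saved look
from h import *
import sys
f=np.load(sys.argv[1]+".npz");im,d,K,Rw,c=[f[k] for k in("im","d","K","Rw","c")]
g=im.mean(2); y=np.radians(-21.1);ex=np.array([np.cos(y),np.sin(y),0]);ey=np.array([-np.sin(y),np.cos(y),0])
O=np.array([.5362,.2074,0.0108])
xs=np.arange(-40,35,.25)
for off in(14.5,16,17.5):
    r=[]
    for x in xs:
        u,v=proj(O+ex*x/1000+ey*off/1000,K,Rw,c); r.append(cv2.getRectSubPix(g.astype(np.float32),(1,1),(float(u),float(v)))[0,0])
    r=np.array(r);w=np.clip(r-np.median(r)-25,0,None);i=0;o=[]
    while i<len(w):
        if w[i]>0:
            j=i
            while j<len(w) and w[j]>0:j+=1
            if j-i>1:o.append(round(float((xs[i:j]*w[i:j]).sum()/w[i:j].sum()),2))
            i=j
        i+=1
    print(off,o)
W=pts(d,K,Rw,c);L=(W-O)*1000;a=L@ex;b=L@ey
m=(W[...,2]>.047)&(W[...,2]<.056)&(abs(b)<14)&(abs(a)<50)
for lo in range(-10,11,5):
    q=a[m&(abs(b-lo)<2.5)]
    if len(q)>5: print("lug b",lo,len(q),q.min(),q.max(),(q.min()+q.max())/2)
E
python3 tk.py s1
python3 - <<'E'
from h import *
s=robot.read_state();print(s["tool_pos"],s["force"],s["opening"])
E
```

```text
14.5 [-26.13, -5.63, 14.45]
16 [-25.83, -5.65, 14.39]
17.5 [-25.7, -5.67, 2.37, 14.35, 22.39]
lug b -10 84 -31.83523327245897 -20.804719454128094 -26.319976363293534
lug b -5 96 -31.795817318501683 -20.84521655425995 -26.320516936380816
lug b 0 94 -31.761390817057695 -20.86202621997138 -26.311708518514536
lug b 5 88 -31.721022938377676 -20.878039573577286 -26.29953125597748
lug b 10 86 -31.722508977662926 -20.873840067092353 -26.29817452237764
[0.51197158 0.21666718 0.04167466] [-3.27937456  0.6571624   7.14399285] 0.011842802391596704
```

Request:
move_arm(
  deltas=[0,0,-0.002,0,0,0,0.05,0,0.002,-0.003,0,0,0,0.05,0,0.004,-0.003,0,0,0,0.05,0,0.006,-0.003,0,0,0,0.05,0,0.008,-0.003,0,0,0,0.05,0,0.009,-0.003,0,0,0,0.05,0,0.009,-0.003,0,0,0,0.05,0,0.009,-0.003,0,0,0,0.05],
)

```text
t: 25.52
tool_pos: [0.5178, 0.2142, 0.0418]
orientation: [-2.59, -1.772, 0.002]
force: [-2.7, 8.8, -7.9]
opening: 0.0115
gripper_force: 20.0
```

```bash
python3 - <<'E'
from h import *
s=robot.read_state();print(s["t"],s["tool_pos"],s["force"],s["opening"])
import numpy as np
e=np.array([.932,-.362]);print((s["tool_pos"][:2]-[.51197,.21667])@e*1000)
E
python3 sl.py s2 >/dev/null; python3 tk.py s2
```

```text
25.525 [0.51780752 0.21419923 0.04181372] [-2.69293926  8.81445663 -7.94619541] 0.011523557392947147
6.334990918591792
14.5 [-25.6, -19.37, -5.53, 14.52]
16 [-25.59, -5.55, 14.48]
17.5 [-29.57, -25.57, -21.57, -17.54, -13.57, -9.54, -5.58, -1.53, 2.57, 6.61, 10.62, 14.53, 18.61, 22.6]
lug b -10 224 -25.133961299824776 -13.441416087561288 -19.28768869369303
lug b -5 280 -24.995287360572892 -13.106343279494629 -19.05081532003376
lug b 0 288 -24.977874132917993 49.55898529615454 12.290555581618273
lug b 5 293 -24.962954829113066 44.78114196000919 9.90909356544806
lug b 10 895 -39.849113189480384 46.433316323403844 3.2921015669617297
```

Request:
move_arm(
  deltas=[0,0.001,0.001,0,0,0,0.05,0,0.002,0.001,0,0,0,0.05,0,0.0028,0.001,0,0,0,0.05,0,0.0028,0.001,0,0,0,0.05,0,0.0028,0.001,0,0,0,0.05],
)

```text
t: 26.4
tool_pos: [0.5211, 0.213, 0.0418]
orientation: [-2.591, -1.772, 0.001]
force: [-4.3, 6.2, -1.6]
opening: 0.0119
gripper_force: 20.0
```

Request:
move_arm(
  deltas=[0,0,0,0,0,0,0.3,0,0,0,0,0,0,0.5,0,0,0,0,0,0,0.5,0,0,0,0,0,0,0.5,0,0,-0.05,0,0,0,0.5,0,0,-0.1,0,0,0,0.5,0,0,-0.13,0,0,0,0.5,0,0,-0.13,0,0,0,0.5,0,0,-0.13,0,0,0,0.5],
)

```text
t: 27.52
tool_pos: [0.5217, 0.2115, 0.1709]
orientation: [-2.593, -1.773, 0.002]
force: [-0.4, -0.9, -0.2]
opening: 0.0464
gripper_force: 0.0
```

```bash
python3 sl.py s3; python3 tk.py s3
```

```text
27.525 [0.52174785 0.21152201 0.17087772] [-2.59324584e+00 -1.77258704e+00  2.09193440e-03]
0.007 2649 ((541.4315185546875, 219.96595764160156), (22.786577224731445, 120.04855346679688), 68.08281707763672) 0.011051148868606253
0.0145 1236 ((560.1212768554688, 197.7729034423828), (15.333884239196777, 60.663108825683594), 68.56249237060547) 0.01700253182903866
0.046 438 ((521.6480712890625, 212.7509307861328), (23.13174819946289, 11.003366470336914), 68.69804382324219) 0.05187850722401355
14.5 [-25.52, -15.95, -5.5, 14.5]
16 [-25.54, -15.89, -5.51, 14.53]
17.5 [-29.63, -25.53, -17.47, -9.57, -5.48, 10.44, 14.55]
lug b -10 79 -21.04484154323153 -10.037421744653075 -15.541131643942304
lug b -5 95 -21.0047436276038 -10.05543652645787 -15.530090077030835
lug b 0 91 -20.974362611669413 -10.062323417590889 -15.518343014630151
lug b 5 88 -20.93484946512974 -10.081465786695434 -15.508157625912588
lug b 10 88 -20.888886620329185 -10.045008110973221 -15.466947365651203
```

```bash
python3 -c "
from plant import robot
print(robot.close_job())"
```

```text
the job is handed in; nothing more can be done
None
```

The job is handed in: the gauge was pressed flat on the bar and is back standing in its rest, and the record slide is at 7.5 mm (pointer read about 7.5–7.8 mm, so I used the 7.5 mm I measured directly in the groove with the wrist camera).

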